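# Clear the drilling stage and centre a lens blank

## Robot

A 7-joint arm with a two-finger parallel gripper is mounted at the origin on the work surface. World frame = base frame: x ahead of the robot, y to its left, z up, the work surface at z = 0. Lengths are in m, angles in degrees, forces in N, time in s.
With the tool pointing down it reaches from about 0.4 to 0.875 m from the base axis. Payload 6.5 kg.
Tool frame: the origin (TCP) lies between the finger pads; the fingertips stand 25 mm ahead of it and the grasp point (between the pads) lies 6 mm ahead of it; z points along the fingers, y is the line along which they close (so a half turn about z gives the same grasp; the last joint's range is limited). The gripper opens to 85 mm and grips with 20 to 120 N. Pads are 22 mm wide; open, the fingers measure 114 mm over their backs; the gripper's body (76 mm by 85 mm) begins 54 mm behind the grasp point. The pads swing forward as they close: fully open they stand 13 mm farther back than shut.
Start: joints at [66.624, 30.733, -0.252, 88.115, 0.149, 61.152, -4.079], TCP at [0.218, -0.612, 0.256] pointing down, gripper open.
Joint ranges: [-154.64, 154.64], [-21.42, 123.67], [-72.66, 72.17], [13.99, 137.28], [-74.86, 254.86], [10.95, 109.41], [-158.01, 158.01]. Speed limits (degrees/s): [136.94, 136.94, 180, 180, 180, 180, 180].

## Interface

Orientations are given as a 3x3 rotation matrix whose columns are the frame's x, y, z axes.
In Python, from rig import r gives the robot as it stands. The module is installed in compiled form; this text tells all that it offers.
- The arm moves only by the tool jog_arm, never from a script. Its argument "commands" is one flat list of numbers, 5 for each row, row after row: the opening, from -1 (shut) to 1 (fully open), then the shift along the tool's x, y, z in mm, then the turn about the tool's z in degrees. A call has 1 to 12 rows; each row is the pose to reach, as a shift and turn from the pose commanded when the call began, along the tool's axes at that moment; what a row does not reach only later rows make up. A row lasts 1/12 s, in which the tool goes at most 41.7 mm and 7.16 degrees, less where a joint would pass 70% of its speed; a pose out of reach is approached as far as the arm can. A call with a gripper value outside its range is refused whole. The fingers move at their own pace and stop on an object; the grip force is fixed at half the most. Time passes only in rows, so rows that repeat a pose let the fingers close. It gives the time, the measured TCP pose, the force, the opening and the grip force at its end, in the units of the state.
- r.get_state(): the state, without advancing time (a new reading comes with each control period).
- r.capture(name): name is "scene" or "top"; returns the picture (420x560x3 uint8, red, green, blue); there is no depth.
- r.calibration(name): a dict with "fovy" (degrees; the focal length in pixels is half the picture's height over the tangent of half this angle, whatever the lens; pixels are square), "cx", "cy" (the principal point, pixels), "extrinsics" (4x4, takes a point from world to camera coordinates). Camera axes: x right, y down, z forward; pixel columns grow to the right and rows downward; lengths in m; the calibration is good to about 2 mm. A picture is of the moment at which its call begins. calibration takes no time and is no camera call.
- r.sign_off(): hands the job in; it is judged then, once.
The state is a dict: "time_s": time; "joint_positions": joint angles; "dq": joint speeds; "tau": joint torques, N m; "eef_pos": TCP position; "ee_rot": TCP orientation; "ft_force": force on the tool from outside, world axes, zero at the start; "wrist_torque": the same for the moment, N m; "finger_gap": finger opening in m; "grip_force": force on a finger pad.
Only numpy, scipy, OpenCV 4.12 (cv2) and the standard library are available. Lean on these libraries where they do the work, as an engineer would, in place of code of your own. Each camera call takes 0.05 s, during which the arm holds its last target. There are 200 camera calls.

## Task

Get the lens-drilling stage ready for the next job: lift the hinged stage plate by its handle to tip it so that the two used lens blocks slide off into the catch tray behind it, then bring the plate back down level. Then take the round lens blank from the white pad and set it down gently, flat on the plate and centred between the four stop pins, with an even gap all round. Leave the cut lens, the bottle, the screwdriver and the clock where they are.

Things in the scene. Friction and masses are not known exactly. Their poses are not given: they have to be found in the camera images.
- stage_unit: Fixed drilling-stage unit: white housing with dark foot, 136 (x) x 150 (y) x 46 mm, hinged stage plate on top, open catch tray behind it. Origin: centre of the housing's underside, on the table. Its +x points from the handle over the plate to the tray, z up. It stands left or right of the middle, turned by up to 0.25 rad.
- stage_plate (a joint): Hinge of the stage plate: 0 = level (as it starts), grows as the handle end is lifted, stop at 1.15 rad. Stiff friction hinge: the plate stays at the angle where it is left and must be lowered again by hand; about 3 to 6 N at the handle moves it. The blocks slide off at 0.45 to 0.9 rad.
- stage_centre (a point): Centre of the stage plate's top face (moves with it), marked by a thin black cross. Aluminium plate 140 x 140 x 8 mm, top 55 mm above the table when level. Four steel stop pins, 8 mm in diameter, 8 mm high, stand at +-26.9 mm in x and y from here (unit's axes): the blank fits between with 4 mm to spare to each; 46 mm is free between neighbouring pins. Axes as the unit's when level.
- stage_handle (a point): Middle of the handle bar of the stage plate: a steel round bar 10 mm in diameter, 90 mm long along the unit's y, in front of the plate (40 mm from the plate's edge, 42 mm from the housing), joined to it at both ends. 51 mm above the table when level. It is 180 mm from the hinge axis and moves with the plate.
- stage_hinge (a point): Middle of the hinge axis, which runs along the unit's y at the lower edge of the plate's far (+x, tray) side; 70 mm in +x from the unit's origin, 47 mm above the table. The handle swings up and towards +x about it.
- catch_tray (a point): Centre of the catch tray's floor, 5 mm above the table. Inside 133 (x) x 140 (y) mm, walls 45 mm above the table; axes as the unit's.
- block_a: Used grey plastic lens block: 24 x 18 x 9 mm with a 12 x 8 mm stub 4 mm high on top; starts on the stage plate between the pins, in the handle half, at any yaw. Origin: centre of its underside. 15 g.
- block_b: Like block_a; starts in the tray half of the stage plate.
- lens_blank: Round dark smoke-grey lens blank, 60 mm in diameter, upright edge 10 mm high, top slightly domed to 12.5 mm, flat underside. About 35 g. Origin: centre of the underside, z up. Lies on the lens pad at either end of it.
- cut_lens: Bystander: dark smoke-grey cut lens with two straight sides and round ends, 54 x 36 x 10 mm, at the other end of the lens pad, its centre at least 95 mm from the blank's. Origin: centre of the underside. Not to be moved.
- lens_pad: Fixed white pad 240 (x) x 120 (y) x 4 mm on the table, on the other side of the middle from the stage unit; origin: centre of its underside. The two lenses lie on its long (x) axis, about 55 mm either side of its centre, so across it (y) is the free way to grip.
- cleaner: Bystander: bottle, 50 mm in diameter, 110 mm high, standing far left; origin: centre of its underside.
- screwdriver: Bystander: screwdriver 160 mm long lying on the right, along its x; origin under its middle.
- clock: Bystander: black desk clock 50 x 150 x 55 mm far right; origin: centre of its underside.
Mind the look-alikes: they are no part of the job. What is shaped like the lens_blank but green or turquoise is not meant.

How it is judged (in metres and radians):
On the way, in this order (a step that is already met when the one before it is completed fails the run):
1. the plate is tipped up and both blocks have slid into the catch tray (value of joint stage_plate above 0.4 rad and x of block_a in the frame of catch_tray between -0.068 and 0.068 m and y of block_a in the frame of catch_tray between -0.07 and 0.07 m and height (world z) of each of block_a, block_b below 0.035 m and x of block_b in the frame of catch_tray between -0.068 and 0.068 m and y of block_b in the frame of catch_tray between -0.07 and 0.07 m), for 0.2 s.
2. the plate is back down level, blocks in the tray, the blank not yet on it (value of joint stage_plate below 0.04 rad and distance between lens_blank and stage_centre above 0.05 m and x of block_a in the frame of catch_tray between -0.068 and 0.068 m and y of block_a in the frame of catch_tray between -0.07 and 0.07 m and height (world z) of each of block_a, block_b below 0.035 m and x of block_b in the frame of catch_tray between -0.068 and 0.068 m and y of block_b in the frame of catch_tray between -0.07 and 0.07 m), for 0.2 s.
At the end, for the whole second after the job is handed in: The plate is level (within 0.04 rad), the round blank rests right side up and flat on it (within 3 mm in height, 0.06 rad) with its centre within 4 mm of the plate's centre, at rest, and both used blocks lie in the catch tray (horizontal distance between lens_blank and stage_centre below 0.004 m and z of lens_blank in the frame of stage_centre between -0.003 and 0.003 m and angle between lens_blank's own z axis and vertical below 0.06 rad and linear speed of lens_blank below 0.02 m/s and value of joint stage_plate below 0.04 rad and x of block_a in the frame of catch_tray between -0.068 and 0.068 m and y of block_a in the frame of catch_tray between -0.07 and 0.07 m and height (world z) of each of block_a, block_b below 0.035 m and x of block_b in the frame of catch_tray between -0.068 and 0.068 m and y of block_b in the frame of catch_tray between -0.07 and 0.07 m); the robot touches nothing.
It fails at once if the cut lens, the bottle, the screwdriver or the clock is moved by more than 20 mm (distance of any of cut_lens, cleaner, screwdriver, clock from where it was at the start of the episode above 0.02 m).
It fails at once if the blank is dropped or slammed on the plate (faster than 0.4 m/s in the last 12 mm) (horizontal distance between lens_blank and stage_centre below 0.05 m and z of lens_blank in the frame of stage_centre below 0.012 m and linear speed of lens_blank above 0.4 m/s).
It also fails if it takes over 64 s, if anything falls off the work surface, if the arm or the gripper's body presses on something with over 40 N, if the wrist force passes 120 N, or if a joint passes its speed limit or range.

## Working session

There is one attempt and no reset: what is moved stays moved. The work goes in short steps, Python scripts to look and compute and a tool call to move; the robot and the scene stay as the last step left them, time stands still between calls to the robot, and variables do not carry over. Pictures are saved under pics/ and viewed, at most 10 in all, crops included, and the job is handed in when it is done.

Besides the shell and the picture viewer there is one more tool, called after "Request:" in YAML: its name, and indented under it one key for each argument. jog_arm: Moves the arm, as the interface text tells. Its arguments: {"type":"object","properties":{"commands":{"type":"array"}},"required":["commands"]}

```bash
mkdir -p pics; python3 - <<'E'
from rig import r
import cv2
for n in ("scene","top"):
    cv2.imwrite(f"pics/{n}0.png",r.capture(n)[:,:,::-1])
    print(n,r.calibration(n))
s=r.get_state();print(s)
E
```

```text
scene {'fovy': 45.1766617628995, 'cx': 278.1765627579943, 'cy': 212.3279328698778, 'extrinsics': array([[ 0.60806185,  0.79388636,  0.0022876 , -0.31141479],
       [ 0.54699751, -0.41687027, -0.72595655, -0.22537992],
       [-0.57537337,  0.4426778 , -0.68773676,  1.54659242],
       [ 0.        ,  0.        ,  0.        ,  1.        ]])}
top {'fovy': 51.382119243857915, 'cx': 279.90178910537134, 'cy': 215.8141685134766, 'extrinsics': array([[ 0.01805846, -0.99978342, -0.01034431, -0.01353507],
       [-0.99706597, -0.01723772, -0.07458096,  0.53000158],
       [ 0.0743865 ,  0.01166078, -0.99716131,  1.26869531],
       [ 0.        ,  0.        ,  0.        ,  1.        ]])}
{'time_s': 0.1, 'joint_positions': array([66.62363283, 30.77396275, -0.25172868, 88.16435527,  0.14953604,
       61.15114697, -4.07919833]), 'dq': array([ 0.00840414, -0.18474742,  0.05489811, -0.05217892,  0.00698639,
       -0.10338645, -0.16646326]), 'tau': array([ 3.40240091e-03, -5.84563780e+01,  1.05234135e+00, -2.59775841e+01,
        1.26913138e-02,  4.59969073e-03,  1.24915118e-05]), 'eef_pos': array([ 0.2176536 , -0.61192465,  0.25549661]), 'ee_rot': array([[ 9.42140477e-01,  3.35217673e-01, -6.57549305e-04],
       [ 3.35218286e-01, -9.42139433e-01,  1.41049761e-03],
       [-1.46679402e-04, -1.54930944e-03, -9.99998789e-01]]), 'ft_force': array([0.64742967, 0.37846797, 0.02443798]), 'wrist_torque': array([-0.00296369, -0.01609716, -0.01668222]), 'grip_force': 0.0, 'finger_gap': 0.08520240775610949}
```

View pics/scene0.png

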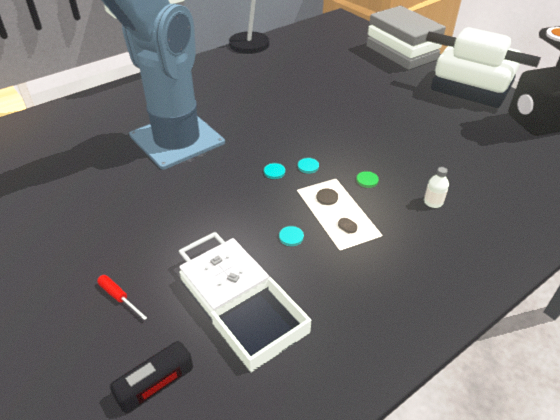

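View pics/top0.png

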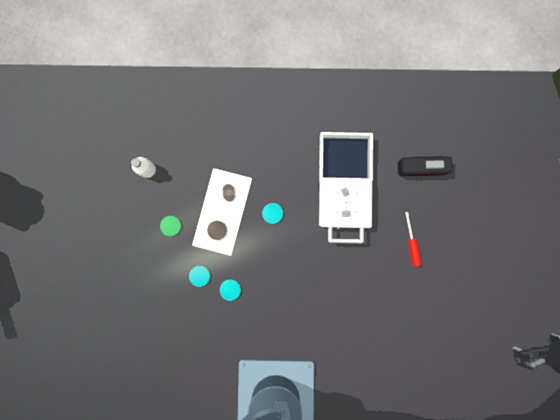

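The scene view shows the unit, pad and arm. In the top view the unit is at about (346,190) with its handle at (346,241), the round blank is at (217,230), the cut lens is at (229,192), and discs in other colours lie around them. I'll enlarge both regions.

```bash
python3 - <<'E'
import cv2,numpy as np
t=cv2.imread("pics/top0.png")
a=cv2.resize(t[125:250,310:385],None,fx=4.8,fy=4.8,interpolation=cv2.INTER_CUBIC)
b=cv2.resize(t[160:260,185:260],None,fx=4.8,fy=4.8,interpolation=cv2.INTER_CUBIC)
b=np.vstack([b,np.zeros((a.shape[0]-b.shape[0],b.shape[1],3),np.uint8)])
cv2.imwrite("pics/crop0.png",np.hstack([a,b]));print(a.shape)
E
```

```text
(600, 360, 3)
```

View pics/crop0.png

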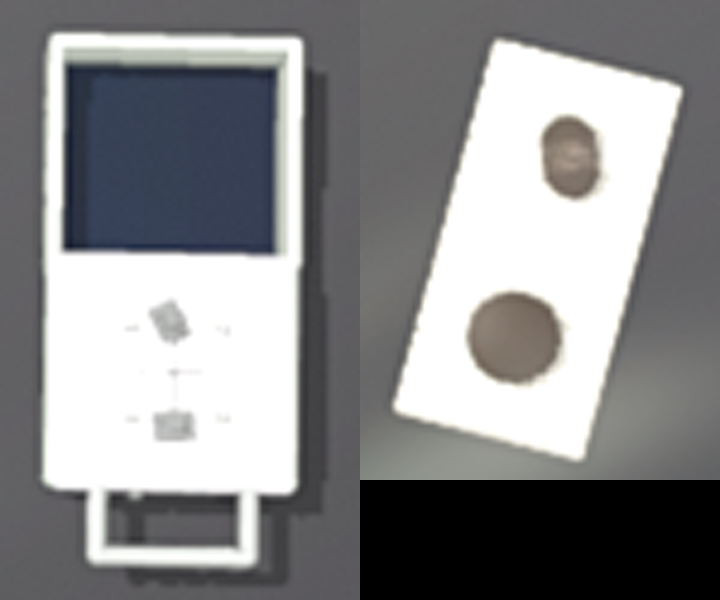

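The crop shows the plate's cross at (174,372), the pins at (131,328), (224,329), (131,419) and (224,420), and the handle bar from (90,556) to (257,556). In the right half, the blank's centre is at about (514,337).

```bash
cat > h.py <<'E'
from rig import r
import numpy as np, cv2
def cam(n):
    c=r.calibration(n); return 210/np.tan(np.radians(c["fovy"]/2)),c["cx"],c["cy"],np.array(c["extrinsics"])
def bp(n,uv,z):
    f,cx,cy,E=cam(n); R,t=E[:3,:3],E[:3,3]; C=-R.T@t
    d=R.T@np.array([(uv[0]-cx)/f,(uv[1]-cy)/f,1]); return C+d*(z-C[2])/d[2]
def pr(n,p):
    f,cx,cy,E=cam(n); q=E[:3,:3]@np.asarray(p)+E[:3,3]; return np.array([cx+f*q[0]/q[2],cy+f*q[1]/q[2]])
E
python3 - <<'E'
from h import *
np.set_printoptions(precision=4,suppress=True)
A=lambda x,y:((x+.5)/4.8-.5+310,(y+.5)/4.8-.5+125)
B=lambda x,y:((x-360+.5)/4.8-.5+185,(y+.5)/4.8-.5+160)
P=lambda n,p,z:print(n,bp("top",p,z)[:2])
P("cross",A(174,372),.055)
for p in[(131,328),(224,329),(131,419),(224,420)]:P("pin",A(*p),.061)
P("barL",A(88,556),.054);P("barR",A(258,556),.054)
P("plateFL",A(43,490),.055);P("plateFR",A(298,493),.055)
P("trayTL",A(47,34),.045);P("trayTR",A(303,37),.045)
P("trayBL",A(43,253),.055);P("trayBR",A(300,258),.055)
P("blank",B(514,337),.0145)
P("cut",B(571,157),.014)
for p in[(496,38),(684,87),(393,410),(583,461)]:P("pad",B(*p),.004)
# segment dark lenses, precise
t=cv2.imread("pics/top0.png");g=cv2.cvtColor(t,6)
m=(g<170).astype(np.uint8);c=cv2.connectedComponentsWithStats(m)
for s,ce in zip(c[2],c[3]):
    if 190<ce[0]<250 and 170<ce[1]<250 and 50<s[4]<3000: print(s,ce,bp("top",ce,.0145)[:2])
# scene: white/dark blank
t=cv2.imread("pics/scene0.png");g=cv2.cvtColor(t,6)
c=cv2.connectedComponentsWithStats((g<150).astype(np.uint8))
for s,ce in zip(c[2],c[3]):
    if 300<ce[0]<380 and 180<ce[1]<240 and s[4]>30: print("sc",s,ce,bp("scene",ce,.0105)[:2])
E
python3 - <<'E'
import cv2
t=cv2.imread("pics/scene0.png")
cv2.imwrite("pics/crop1.png",cv2.resize(t[225:345,170:320],None,fx=5,fy=5,interpolation=cv2.INTER_CUBIC))
E
```

```text
cross [ 0.5703 -0.1933]
pin [ 0.5956 -0.1667]
pin [ 0.5959 -0.2221]
pin [ 0.5411 -0.1671]
pin [ 0.5415 -0.2223]
barL [ 0.4594 -0.1431]
barR [ 0.4612 -0.2441]
plateFL [ 0.4982 -0.1158]
plateFR [ 0.4991 -0.2675]
trayTL [ 0.7777 -0.1158]
trayTR [ 0.7782 -0.2719]
trayBL [ 0.6409 -0.1142]
trayBR [ 0.6404 -0.2684]
blank [0.4858 0.1823]
cut [0.5982 0.1502]
pad [0.6739 0.2007]
pad [0.6448 0.0817]
pad [0.4395 0.2578]
pad [0.4102 0.139 ]
[223 184  12  17 168] [228.4464 192.2083] [0.5984 0.1505]
[207 221  20  19 289] [216.782  229.9031] [0.4855 0.182 ]
sc [    0     0   560   420 40766] [379.8466 207.8789] [0.604  0.2613]
sc [317 189  21  16 274] [326.7737 196.3796] [0.487  0.1817]
sc [338 218  19  15 205] [347.0829 225.1902] [0.5992 0.1502]
```

View pics/crop1.png

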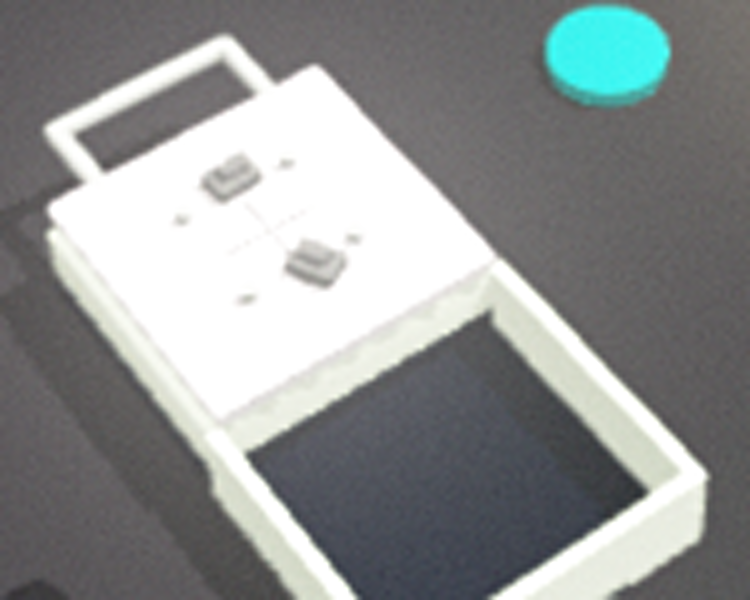

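```bash
cat >> h.py <<'E'
def go(p,s=None):
    s=s or r.get_state(); R=np.array(s["ee_rot"]); d=(np.array(p)-s["eef_pos"])*1000
    return np.round(R.T@d,1), "xang",np.round(np.degrees(np.arctan2(R[1,0],R[0,0])),2)
E
python3 - <<'E'
from h import *
np.set_printoptions(precision=4,suppress=True)
S=lambda x,y:((x+.5)/5-.5+170,(y+.5)/5-.5+225)
P=[bp("scene",S(*p),.061)[:2] for p in[(287,163),(181,219),(353,238),(247,299)]]
print(np.array(P),np.mean(P,0)); print("cross",bp("scene",S(266,232),.055)[:2])
print("bar",bp("scene",S(54,129),.053)[:2],bp("scene",S(228,38),.053)[:2])
print(go((.460,-.193,.13)))
E
```

```text
[[ 0.5459 -0.1685]
 [ 0.5451 -0.2227]
 [ 0.599  -0.1695]
 [ 0.5994 -0.2237]] [ 0.5724 -0.1961]
cross [ 0.569  -0.1951]
bar [ 0.4586 -0.2376] [ 0.4576 -0.1443]
(array([ 368.8, -313.3,  125.9]), 'xang', np.float64(19.59))
```

Request:
jog_arm:
  commands: [-0.35,34,-28,0,-6.5,-0.35,68,-56,10,-13,-0.35,102,-85,20,-20,-0.35,136,-114,30,-26,-0.35,170,-143,40,-33,-0.35,204,-172,50,-39,-0.35,238,-201,60,-46,-0.35,272,-230,70,-53,-0.35,306,-259,80,-60,-0.35,338,-287,90,-66,-0.35,369,-313,100,-70.4,-0.35,369,-313,106,-70.4]

```text
time_s: 1.1
eef_pos: [0.462, -0.1915, 0.1504]
ee_rot: [[-0.005, 1.0, 0.002], [1.0, 0.005, 0.0], [0.0, 0.002, -1.0]]
ft_force: [0.8, -0.5, 0.3]
finger_gap: 0.0277
grip_force: 0.0
```

Request:
jog_arm:
  commands: [-0.35,0,0,0,0,-0.35,0,0,0,0]

```text
time_s: 1.27
eef_pos: [0.461, -0.1911, 0.1494]
ee_rot: [[-0.005, 1.0, -0.001], [1.0, 0.005, 0.002], [0.002, -0.001, -1.0]]
ft_force: [-0.6, -1.5, -0.4]
finger_gap: 0.0274
grip_force: 0.0
```

```bash
python3 - <<'E'
from h import *
s=r.get_state();print(s["time_s"],s["eef_pos"],s["finger_gap"],s["ft_force"],go((.460,-.1945,.057)))
a=r.capture("scene")[:,:,::-1]; b=r.capture("top")[:,:,::-1]
k=dict(fx=4,fy=4,interpolation=cv2.INTER_CUBIC)
cv2.imwrite("pics/c2.png",np.hstack([cv2.resize(a[160:300,150:250],None,**k),cv2.resize(b[150:290,300:400],None,**k)]))
E
```

```text
1.2667 [ 0.4609793 -0.1910959  0.1494343] 0.02744589106336087 [-0.64031579 -1.51229634 -0.41163325] (array([-3.6, -0.9, 92.4]), 'xang', np.float64(90.28))
```

View pics/c2.png

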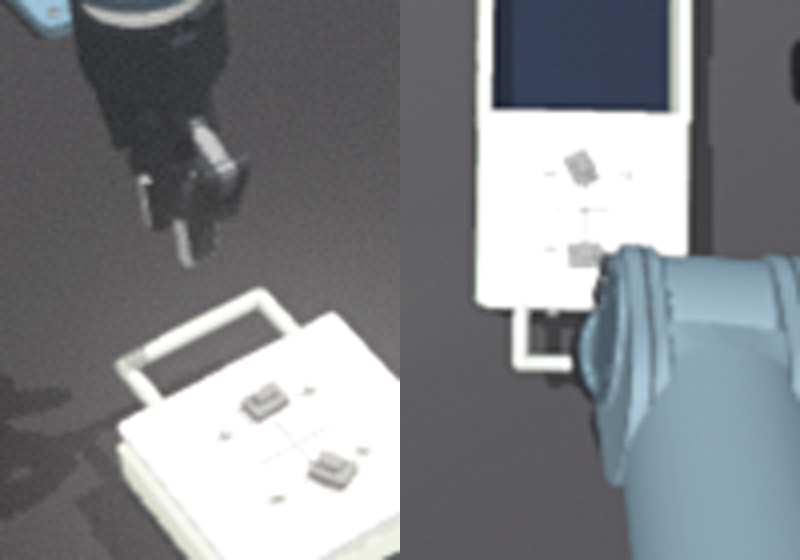

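The left crop (scene camera) shows the fingers above the handle bar, straddling it, with the lower fingertip at (188,262) and the bar running from (120,365) to (260,295). In the right crop the arm hides the handle. I'll descend and grip.

Request:
jog_arm:
  commands: [-0.35,-3,-1,25,0,-0.35,-3,-1,50,0,-0.35,-3,-1,70,0,-0.35,-3,-1,84,0,-0.35,-3,-1,92,0,-0.35,-3,-1,92,0,-1,-3,-1,92,0,-1,-3,-1,92,0,-1,-3,-1,92,0,-1,-3,-1,92,0,-1,-3,-1,92,0]

```text
time_s: 2.28
eef_pos: [0.4593, -0.1977, 0.0591]
ee_rot: [[0.001, 1.0, -0.0], [1.0, -0.001, -0.001], [-0.001, -0.0, -1.0]]
ft_force: [-4.8, -1.6, 6.7]
finger_gap: 0.0076
grip_force: 59.1
```

Request:
jog_arm:
  commands: [-1,0,0.4,-9,0,-1,0,1.3,-18,0,-1,0,2.6,-27,0,-1,0,4.4,-36,0,-1,0,6.6,-44,0,-1,0,9.2,-53,0,-1,0,12.3,-61.5,0,-1,0,15.8,-70,0,-1,0,19.7,-78,0,-1,0,24,-86,0,-1,0,28.7,-93.5,0,-1,0,33.7,-101,0]

```text
time_s: 3.28
eef_pos: [0.491, -0.1978, 0.1598]
ee_rot: [[0.001, 1.0, -0.005], [1.0, -0.001, -0.001], [-0.001, -0.005, -1.0]]
ft_force: [-3.8, -5.4, -3.5]
finger_gap: 0.0075
grip_force: 58.4
```

Request:
jog_arm:
  commands: [-1,0,5.4,-7.1,0,-1,0,11.2,-14,0,-1,0,17.3,-20.6,0,-1,0,23.8,-26.9,0,-1,0,30.5,-32.9,0,-1,0,37.5,-38.5,0,-1,0,44.9,-43.7,0,-1,0,52.4,-48.6,0,-1,0,52.4,-48.6,0,-1,0,52.4,-48.6,0,-1,0,52.4,-48.6,0]

```text
time_s: 4.2
eef_pos: [0.5424, -0.198, 0.2108]
ee_rot: [[0.001, 1.0, -0.007], [1.0, -0.001, -0.002], [-0.002, -0.007, -1.0]]
ft_force: [-17.1, -1.9, 24.0]
finger_gap: 0.0076
grip_force: 59.7
```

```bash
python3 - <<'E'
from h import *
a=r.capture("scene")[:,:,::-1]; b=r.capture("top")[:,:,::-1]
k=dict(fx=3.5,fy=3.5,interpolation=cv2.INTER_CUBIC)
cv2.imwrite("pics/c3.png",np.hstack([cv2.resize(a[210:370,180:315],None,**k),cv2.resize(b[120:280,310:390],None,**k)]))
print(r.get_state()["eef_pos"])
E
```

```text
[ 0.54240836 -0.19804064  0.2108294 ]
```

View pics/c3.png

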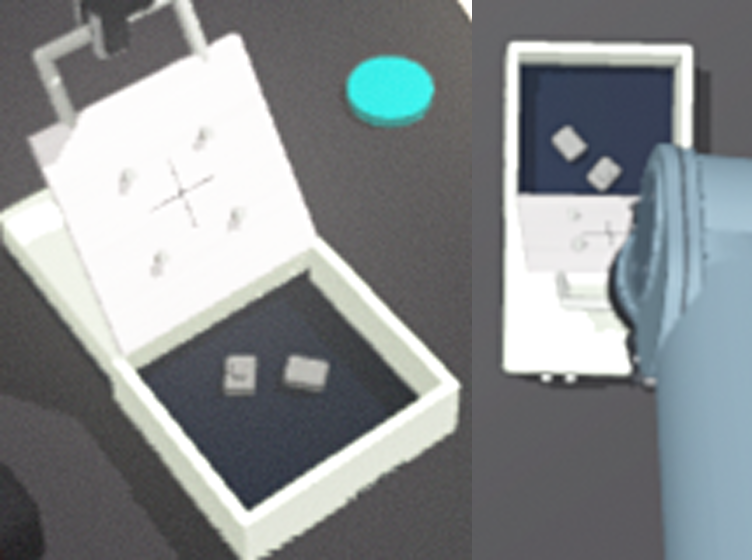

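Both crops show the plate tipped up and both blocks lying in the tray, at (240,374) and (305,373) on the left. I'll lower the plate along the same arc.

Request:
jog_arm:
  commands: [-1,0,-7,5,0,-1,0,-15,10,0,-1,0,-22,16,0,-1,0,-28.6,21.7,0,-1,0,-35,28,0,-1,0,-41.2,34.6,0,-1,0,-47,41.5,0,-1,0,-52.4,48.7,0,-1,0,-57.5,56,0,-1,0,-62.1,63.8,0,-1,0,-66.4,71.5,0,-1,0,-70.3,79.8,0]

```text
time_s: 5.3
eef_pos: [0.4744, -0.1977, 0.1293]
ee_rot: [[0.001, 1.0, -0.001], [1.0, -0.001, -0.002], [-0.002, -0.001, -1.0]]
ft_force: [-7.3, -4.3, 5.9]
finger_gap: 0.0078
grip_force: 60.9
```

Request:
jog_arm:
  commands: [-1,0,-3.5,8.5,0,-1,0,-6.6,16.8,0,-1,0,-9.2,25.4,0,-1,0,-11.4,34,0,-1,0,-13.1,43,0,-1,0,-14.5,52,0,-1,0,-15.4,61,0,-1,0,-15.8,70,0,-1,0,-15.8,72,0,-1,0,-15.8,72,0,-1,0,-15.8,72,0]

```text
time_s: 6.22
eef_pos: [0.4594, -0.1976, 0.0576]
ee_rot: [[0.001, 1.0, -0.0], [1.0, -0.001, -0.001], [-0.001, -0.0, -1.0]]
ft_force: [-6.7, -4.2, 5.7]
finger_gap: 0.0079
grip_force: 66.3
```

Request:
jog_arm:
  commands: [-0.35,0,0,0,0,-0.35,0,0,0,0,-0.35,0,0,0,0,-0.35,0,0,-15,0,-0.35,0,0,-45,0,-0.35,0,0,-80,0,0.6,0,0,-110,0,0.6,38,0,-115,0,0.6,76,0,-115,0,0.6,114,0,-115,0,0.6,150,0,-115,0,0.6,190,0,-115,0]

```text
time_s: 7.22
eef_pos: [0.4597, -0.0051, 0.1717]
ee_rot: [[0.001, 1.0, 0.001], [1.0, -0.001, 0.0], [0.0, 0.001, -1.0]]
ft_force: [1.2, 0.6, 0.5]
finger_gap: 0.0685
grip_force: 0.0
```

Request:
jog_arm:
  commands: [0.6,40,5,0,0,0.6,80,10,0,0,0.6,120,15,0,0,0.6,160,20,0,0,0.6,180,24,0,0,0.6,190,27,0,0,0.6,190,27,0,0,0.6,190,27,0,0]

```text
time_s: 7.88
eef_pos: [0.4866, 0.1823, 0.1709]
ee_rot: [[0.0, 1.0, -0.001], [1.0, -0.0, -0.001], [-0.001, -0.001, -1.0]]
ft_force: [0.0, -0.9, -0.2]
finger_gap: 0.0683
grip_force: 0.0
```

```bash
python3 - <<'E'
from h import *
s=r.get_state();print(s["time_s"],s["eef_pos"],s["finger_gap"],s["ft_force"],go((.4862,.182,.045)))
a=r.capture("scene")[:,:,::-1]; b=r.capture("top")[:,:,::-1]
cv2.imwrite("pics/t1.png",b);cv2.imwrite("pics/s1.png",a)
A=cv2.resize(b[125:250,310:385],None,fx=4.8,fy=4.8,interpolation=cv2.INTER_CUBIC)
B=cv2.resize(a[120:245,290:380],None,fx=4.8,fy=4.8,interpolation=cv2.INTER_CUBIC)
cv2.imwrite("pics/c4.png",np.hstack([A,B]))
E
```

```text
7.8833 [0.48658269 0.18230131 0.17094573] 0.06826807904250383 [ 0.00477617 -0.85844433 -0.21279058] (array([ -0.2,  -0.3, 125.9]), 'xang', np.float64(89.98))
```

View pics/c4.png

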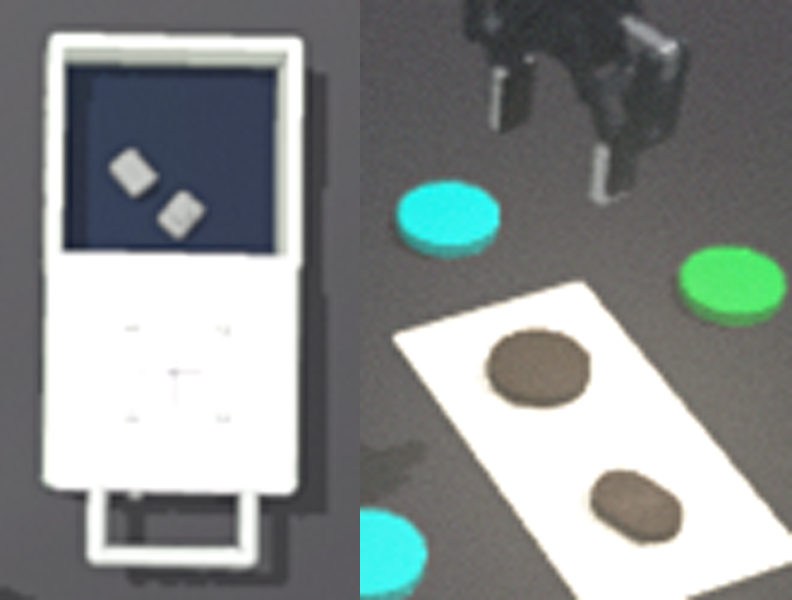

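The left crop shows the plate level again and empty, with both blocks in the tray at (133,172) and (181,214). The right crop shows the gripper over the blank, which is at (538,368), with the fingertips at (500,130) and (603,202). From those I'll work out how far the tips reach.

```bash
python3 - <<'E'
from h import *
for e in(10,14,18,22,26):
    q=[(pr("scene",(.4866+d,.1823-.011,.171-e/1000))-(290,120))*4.8+(360,0) for d in(-.036,.036)]; print(e,np.round(np.ravel(q)))
E
```

```text
10 [495. 120. 589. 187.]
14 [494. 126. 588. 194.]
18 [494. 132. 587. 200.]
22 [493. 139. 587. 207.]
26 [493. 145. 586. 213.]
```

Request:
jog_arm:
  commands: [0.6,0,0,25,0,0.6,0,0,50,0,0.6,0,0,75,0,0.6,0,0,100,0,0.6,0,0,118,0,0.6,0,0,126,0,0.6,0,0,130,0,0.6,0,0,132,0,0.6,0,0,132,0,0.6,0,0,132,0]

```text
time_s: 8.82
eef_pos: [0.4875, 0.1832, 0.0401]
ee_rot: [[0.001, 1.0, 0.002], [1.0, -0.001, 0.001], [0.001, 0.002, -1.0]]
ft_force: [-1.2, 0.9, 0.7]
finger_gap: 0.0686
grip_force: 0.0
```

Request:
jog_arm:
  commands: [0.6,-1,-1,6,0,0.6,-1,-1,10,0,0.6,-1,-1,12,0,0.6,-1,-1,12,0]

```text
time_s: 9.15
eef_pos: [0.4853, 0.182, 0.0266]
ee_rot: [[0.0, 1.0, -0.001], [1.0, -0.0, -0.0], [-0.0, -0.001, -1.0]]
ft_force: [1.0, 0.6, 0.6]
finger_gap: 0.0687
grip_force: 0.0
```

Request:
jog_arm:
  commands: [0.45,0,0,0,0,0.35,0,0,0,0,0,0,0,0,0,-0.5,0,0,0,0,-1,0,0,0,0,-1,0,0,0,0,-1,0,0,0,0,-1,0,0,0,0]

```text
time_s: 9.82
eef_pos: [0.4857, 0.1822, 0.0278]
ee_rot: [[0.0, 1.0, 0.0], [1.0, -0.0, -0.0], [-0.0, 0.0, -1.0]]
ft_force: [-2.2, -0.7, 9.4]
finger_gap: 0.0555
grip_force: 61.5
```

Request:
jog_arm:
  commands: [-1,0,0,-4,0,-1,0,0,-14,0,-1,0,0,-30,0,-1,0,0,-55,0,-1,0,0,-80,0,-1,0,0,-100,0,-1,0,0,-110,0,-1,0,0,-110,0,-1,0,0,-110,0,-1,0,0,-110,0]

```text
time_s: 10.65
eef_pos: [0.485, 0.1817, 0.1361]
ee_rot: [[0.0, 1.0, -0.002], [1.0, -0.0, -0.001], [-0.001, -0.002, -1.0]]
ft_force: [-0.7, 0.7, -1.2]
finger_gap: 0.0555
grip_force: 63.6
```

```bash
python3 - <<'E'
from h import *
s=r.get_state();print(s["time_s"],s["eef_pos"],s["finger_gap"],s["ft_force"])
a=r.capture("scene")[:,:,::-1]; b=r.capture("top")[:,:,::-1]
cv2.imwrite("pics/t2.png",b);cv2.imwrite("pics/s2.png",a)
cv2.imwrite("pics/c5.png",np.hstack([cv2.resize(a[115:225,285:365],None,fx=5,fy=5,interpolation=cv2.INTER_CUBIC),cv2.resize(b[160:270,180:260],None,fx=5,fy=5,interpolation=cv2.INTER_CUBIC)]))
p=s["eef_pos"]
for e in(10,15,20,25): print(e,np.round((pr("scene",p-[0,0,e/1000])-(285,115))*5),np.round((pr("scene",p-[0,0.03,e/1000])-(285,115))*5))
E
```

```text
10.65 [0.48501443 0.18172069 0.13606275] 0.05550061458382197 [-0.74434685  0.74952334 -1.18887265]
10 [222. 232.] [177. 254.]
15 [221. 240.] [176. 262.]
20 [221. 248.] [175. 270.]
25 [220. 255.] [175. 278.]
```

View pics/c5.png

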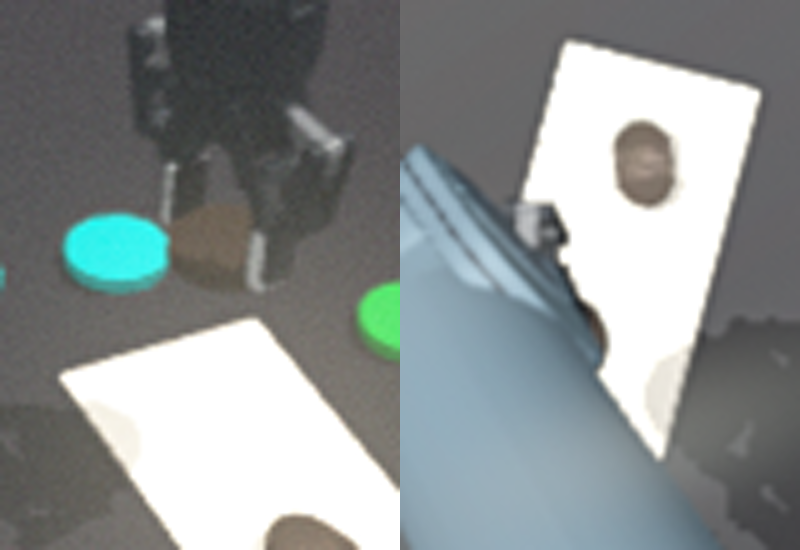

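The blank is held level between the fingers, at (215,248) in the left crop, and the cut lens hasn't moved. Next I carry the blank over the plate.

Request:
jog_arm:
  commands: [-1,-15,3,0,0,-1,-45,10,0,0,-1,-82,18,0,0,-1,-120,27,0,0,-1,-158,36,0,0,-1,-196,44,0,0,-1,-234,53,0,0,-1,-272,61,0,0,-1,-310,70,0,0,-1,-340,77,0,0,-1,-362,82,0,0,-1,-375,84.5,0,0]

```text
time_s: 11.75
eef_pos: [0.5695, -0.1967, 0.1357]
ee_rot: [[0.004, 1.0, -0.002], [1.0, -0.004, -0.001], [-0.001, -0.002, -1.0]]
ft_force: [0.2, -0.7, -0.1]
finger_gap: 0.0556
grip_force: 63.6
```

Request:
jog_arm:
  commands: [-1,0,0,10,0,-1,0,0,22,0,-1,0,0,34,0,-1,0,0,40,0,-1,0,0,40,0,-1,0,0,40,0]

```text
time_s: 12.25
eef_pos: [0.5697, -0.1913, 0.0964]
ee_rot: [[-0.002, 1.0, -0.001], [1.0, 0.002, 0.001], [0.001, -0.001, -1.0]]
ft_force: [-0.5, -0.5, 0.5]
finger_gap: 0.0555
grip_force: 63.6
```

```bash
python3 - <<'E'
from h import *
s=r.get_state();print(s["time_s"],s["eef_pos"],s["finger_gap"],s["ft_force"],go((.5697,-.1942,.0805)))
a=r.capture("scene")[:,:,::-1];cv2.imwrite("pics/s3.png",a)
cv2.imwrite("pics/c6.png",cv2.resize(a[215:315,170:280],None,fx=6,fy=6,interpolation=cv2.INTER_CUBIC))
E
```

```text
12.25 [ 0.56973978 -0.19129717  0.09638935] 0.05547579864052474 [-0.52903533 -0.46963633  0.54652355] (array([-2.9, -0. , 15.9]), 'xang', np.float64(90.1))
```

View pics/c6.png

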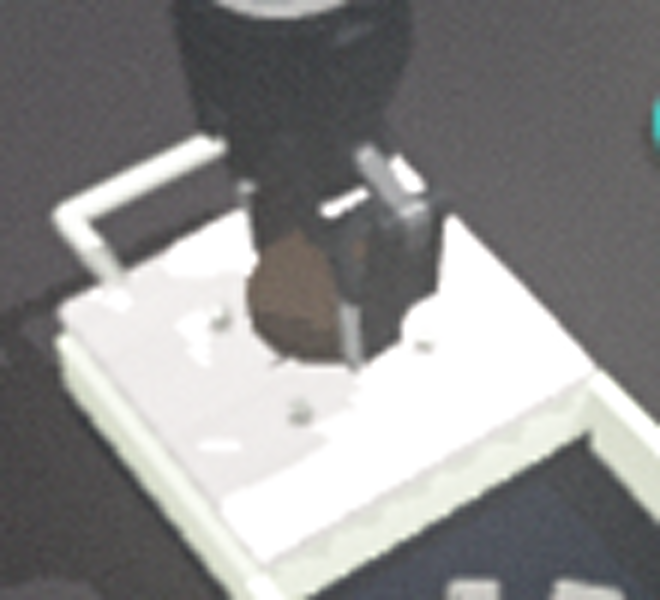

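The blank is held level just above the pins, and its outline is visible at (300,300). The reading jitters, so I'll let the arm settle and read again.

Request:
jog_arm:
  commands: [-1,0,0,5,0,-1,0,0,5,0,-1,0,0,5,0,-1,0,0,5,0]

```text
time_s: 12.63
eef_pos: [0.5702, -0.1929, 0.0923]
ee_rot: [[0.0, 1.0, 0.0], [1.0, -0.0, -0.0], [-0.0, 0.0, -1.0]]
ft_force: [0.6, 0.9, -1.3]
finger_gap: 0.0556
grip_force: 63.6
```

Request:
jog_arm:
  commands: [-1,0,0,0,0,-1,0,0,0,0]

```text
time_s: 12.8
eef_pos: [0.5702, -0.1929, 0.0923]
ee_rot: [[0.0, 1.0, 0.0], [1.0, -0.0, -0.0], [-0.0, 0.0, -1.0]]
ft_force: [-0.6, 0.3, -0.6]
finger_gap: 0.0554
grip_force: 63.6
```

Request:
jog_arm:
  commands: [-1,0,0,0,0,-1,0,0,0,0,-1,0,0,0,0]

```text
time_s: 13.05
eef_pos: [0.5701, -0.1929, 0.0921]
ee_rot: [[0.0, 1.0, 0.0], [1.0, -0.0, -0.0], [-0.0, 0.0, -1.0]]
ft_force: [-0.3, -0.8, 0.8]
finger_gap: 0.0557
grip_force: 63.6
```

Request:
jog_arm:
  commands: [-1,-1.2,-0.3,3,0,-1,-1.2,-0.3,6,0,-1,-1.2,-0.3,8,0,-1,-1.2,-0.3,9.5,0,-1,-1.2,-0.3,11,0,-1,-1.2,-0.3,12,0,-1,-1.2,-0.3,12,0,-1,-1.2,-0.3,12,0]

```text
time_s: 13.72
eef_pos: [0.5698, -0.194, 0.0801]
ee_rot: [[0.0, 1.0, -0.0], [1.0, -0.0, 0.0], [0.0, -0.0, -1.0]]
ft_force: [0.2, 0.7, -0.5]
finger_gap: 0.0556
grip_force: 63.6
```

Request:
jog_arm:
  commands: [-1,0,0,0.7,0,-1,0,0,1.3,0,-1,0,0,1.3,0,-1,0,0,1.3,0]

```text
time_s: 14.05
eef_pos: [0.5699, -0.194, 0.079]
ee_rot: [[0.0, 1.0, 0.0], [1.0, -0.0, -0.0], [-0.0, 0.0, -1.0]]
ft_force: [-0.2, -0.7, 2.0]
finger_gap: 0.0552
grip_force: 63.8
```

Request:
jog_arm:
  commands: [-1,0,0,0.6,0,-1,0,0,0.6,0,-1,0,0,0.6,0]

```text
time_s: 14.3
eef_pos: [0.57, -0.1941, 0.0789]
ee_rot: [[0.0, 1.0, 0.0], [1.0, -0.0, -0.0], [-0.0, 0.0, -1.0]]
ft_force: [-2.5, 1.5, 7.5]
finger_gap: 0.0557
grip_force: 64.4
```

The blank is on the plate, with 7.5 N at the wrist. I release gently.

Request:
jog_arm:
  commands: [0.3,0,0,0.3,0,0.4,0,0,0.3,0,0.5,0,0,0.3,0,0.6,0,0,0,0,0.65,0,0,0,0,0.65,0,0,0,0,0.65,0,0,-8,0,0.65,0,0,-25,0,0.65,0,0,-55,0,0.65,0,0,-95,0,0.65,0,0,-120,0]

```text
time_s: 15.22
eef_pos: [0.5708, -0.194, 0.2019]
ee_rot: [[0.0, 1.0, 0.003], [1.0, -0.0, -0.001], [-0.001, 0.003, -1.0]]
ft_force: [1.4, -0.2, 0.2]
finger_gap: 0.0704
grip_force: 0.0
```

Request:
jog_arm:
  commands: [0.65,40,-5,0,0,0.65,80,-10,0,0,0.65,120,-15,0,0,0.65,160,-20,0,0,0.65,200,-25,0,0,0.65,240,-30,0,0,0.65,260,-30,0,0,0.65,260,-30,0,0]

```text
time_s: 15.88
eef_pos: [0.5392, 0.0729, 0.1994]
ee_rot: [[-0.009, 1.0, 0.001], [1.0, 0.009, 0.004], [0.004, 0.001, -1.0]]
ft_force: [1.2, 0.0, -0.2]
finger_gap: 0.0703
grip_force: 0.0
```

```bash
python3 - <<'E'
from h import *
s=r.get_state();print(s["time_s"],s["eef_pos"],s["finger_gap"],s["ft_force"])
a=r.capture("scene")[:,:,::-1]; b=r.capture("top")[:,:,::-1]
cv2.imwrite("pics/t4.png",b)
cv2.imwrite("pics/c7.png",np.hstack([cv2.resize(a[225:315,175:270],None,fx=4.4,fy=6.6,interpolation=cv2.INTER_CUBIC)[:594],cv2.resize(b[165:231,320:362],None,fx=9,fy=9,interpolation=cv2.INTER_CUBIC)[:594]]))
g=cv2.cvtColor(b,6)
for th in(150,180,200):
  c=cv2.connectedComponentsWithStats((g<th).astype(np.uint8))
  for q,ce in zip(c[2],c[3]):
    if 330<ce[0]<360 and 180<ce[1]<225 and q[4]>100: print(th,q,ce,bp("top",ce,.0655)[:2])
E
```

```text
15.8833 [0.53917512 0.07290398 0.19937608] 0.07028332732801268 [ 1.20268426  0.01186263 -0.24069037]
150 [336 192  20  20 299] [345.94314381 201.82608696] [ 0.56994848 -0.19209646]
180 [336 192  21  20 321] [346.03115265 201.68224299] [ 0.57036465 -0.19234396]
200 [336 192  21  21 330] [346.0969697 201.7      ] [ 0.57031697 -0.19253149]
```

View pics/c7.png

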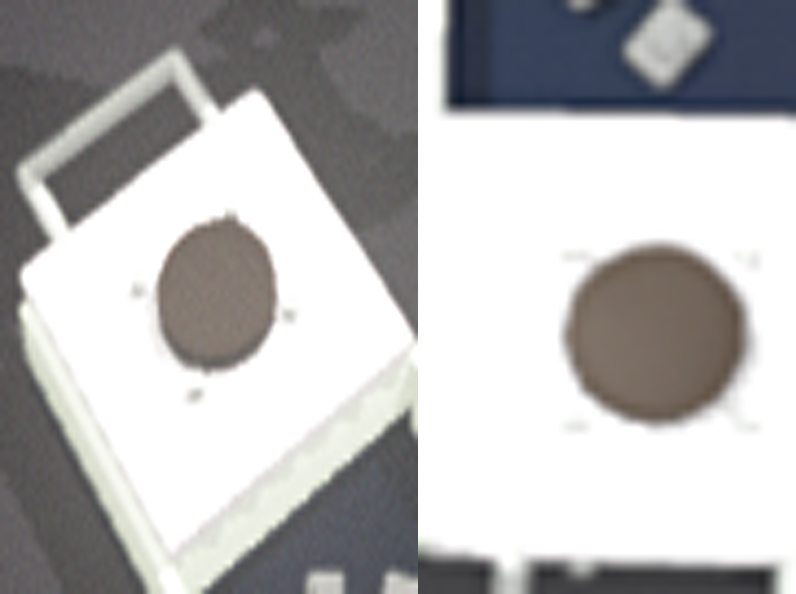

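Both views show the blank lying flat between the four pins, perhaps 2 mm off-centre: in the right crop the blank is at (656,334) and the pins' mean is at (662,342). I'll measure it more finely in code, using the blank's silhouette fit against the cross and pins in the earlier empty-plate pictures.

```bash
cat > m.py <<'E'
from h import *
from scipy.optimize import least_squares
np.set_printoptions(precision=4,suppress=True)
K=8
def render(n,polys,box):
    x0,y0,w,h=box; m=np.zeros((h*K,w*K),np.uint8)
    for P in polys:
        q=np.array([pr(n,p) for p in P]); q=((q-(x0,y0)+.5)*K-.5)*16
        cv2.fillConvexPoly(m,cv2.convexHull(q.round().astype(np.int32)),255,shift=4)
    m=cv2.GaussianBlur(m,(0,0),0.5*K)
    return cv2.resize(m,(w,h),interpolation=cv2.INTER_AREA)/255.
def fit(n,img,polyf,box,p0,off):
    g=img[box[1]:box[1]+box[3],box[0]:box[0]+box[2]].astype(float)
    def res(p):
        m=render(n,polyf(*p),box).ravel(); A=np.c_[m,np.ones(m.size)]
        c=np.linalg.lstsq(A,g.ravel(),rcond=None)[0]; return A@c-g.ravel()
    o=least_squares(res,p0,diff_step=2e-3,x_scale=.001); return o.x,np.sqrt(np.mean(o.fun**2))
th=np.linspace(0,6.28,60)
blank=lambda x,y,z0=.055:[[(x+.03*np.cos(a),y+.03*np.sin(a),z) for a in th for z in(z0,z0+.01)]]
L=.012
def box_(x,y,a,b,z): return [(x+i*a,y+j*b,z) for i in(-1,1) for j in(-1,1)]
cross=lambda x,y:[box_(x,y,L,.0006,.055),box_(x,y,.0006,L,.055)]
def ctr(n,p,w): u=pr(n,p).round().astype(int); return (u[0]-w,u[1]-w,2*w+1,2*w+1)
gray=lambda im:cv2.cvtColor(im,cv2.COLOR_RGB2GRAY)
E
python3 - <<'E'
from m import *
C=(.570,-.194)
for n,f in(("top","t1"),("scene","s1")):
    e=gray(cv2.imread(f"pics/{f}.png")[:,:,::-1]); now=np.mean([gray(r.capture(n)).astype(float) for _ in range(6)],0)
    print(n,"cross",fit(n,e,cross,ctr(n,(*C,.055),6),C,0),"blank",fit(n,np.minimum(now,235),blank,ctr(n,(*C,.062),13),C,0))
    pad=fit(n,gray(cv2.imread("pics/%s0.png"%n)[:,:,::-1]),lambda x,y:blank(x,y,.004),ctr(n,(.486,.182,.009),12),(.486,.182),0)
    print("  start blank",pad)
    d=255-e.astype(float)
    for i in(-1,1):
        for j in(-1,1):
            p=(C[0]+i*.0269,C[1]+j*.0269,.059);b=ctr(n,p,3);q=np.clip(d[b[1]:b[1]+7,b[0]:b[0]+7]-2,0,None)
            yy,xx=np.mgrid[:7,:7]; print("  pin",bp(n,(b[0]+(q*xx).sum()/q.sum(),b[1]+(q*yy).sum()/q.sum()),.059)[:2],q.sum())
E
```

```text
top cross (array([ 0.5704, -0.1942]), np.float64(3.475889712825241)) blank (array([ 0.5707, -0.1934]), np.float64(18.964089479977027))Traceback (most recent call last):
  File "<stdin>", line 6, in <module>
  File "m.py", line 17, in fit
    o=least_squares(res,p0,diff_step=2e-3,x_scale=.001); return o.x,np.sqrt(np.mean(o.fun**2))
    return func(*args, **kwargs)
    result = trf(vector_fun.fun, vector_fun.jac, x0, f0, J0, lb, ub, ftol, xtol,
                 gtol, max_nfev, x_scale, loss_function, tr_solver,
                 tr_options.copy(), verbose, callback=callback_wrapped)
    return trf_no_bounds(
        fun, jac, x0, f0, J0, ftol, xtol, gtol, max_nfev, x_scale,
        loss_function, tr_solver, tr_options, verbose, callback=callback)
    f_new = fun(x_new)
    self._update_fun()
    ~~~~~~~~~~~~~~~~^^
    self.f = self.fun_wrapped(xp_copy(self.x))
             ~~~~~~~~~~~~~~~~^^^^^^^^^^^^^^^^^
    return np.atleast_1d(self.fun(x))
                         ~~~~~~~~^^^
    return self.f(x, *self.args, **self.kwargs)
           ~~~~~~^^^^^^^^^^^^^^^^^^^^^^^^^^^^^^
  File "m.py", line 15, in res
    m=render(n,polyf(*p),box).ravel(); A=np.c_[m,np.ones(m.size)]
      ~~~~~~^^^^^^^^^^^^^^^^^
  File "m.py", line 8, in render
    q=np.array([pr(n,p) for p in P]); q=((q-(x0,y0)+.5)*K-.5)*16
                ~~^^^^^
  File "h.py", line 9, in pr
    f,cx,cy,E=cam(n); q=E[:3,:3]@np.asarray(p)+E[:3,3]; return np.array([cx+f*q[0]/q[2],cy+f*q[1]/q[2]])
              ~~~^^^
  File "h.py", line 4, in cam
    c=r.calibration(n); return 210/np.tan(np.radians(c["fovy"]/2)),c["cx"],c["cy"],np.array(c["extrinsics"])
ValueError: time passes only in moves, steps and waits
```

```bash
sed -i 's/^def cam/import functools\n@functools.cache\ndef cam/' h.py; python3 - <<'E'
from m import *
C=(.570,-.194)
for n,f in(("top","t1"),("scene","s1")):
    e=gray(cv2.imread(f"pics/{f}.png")[:,:,::-1]); now=np.mean([gray(r.capture(n)).astype(float) for _ in range(3)],0)
    print(n,"cross",fit(n,e,cross,ctr(n,(*C,.055),6),C,0),"blank",fit(n,np.minimum(now,235),blank,ctr(n,(*C,.062),13),C,0))
    print("residual cut lens",np.abs(now-e)[ctr(n,(.598,.150,.014),9)[1]:][:18,ctr(n,(.598,.150,.014),9)[0]:][:,:18].mean())
    d=255-e.astype(float);P=[]
    for i in(-1,1):
        for j in(-1,1):
            p=(C[0]+i*.0269,C[1]+j*.0269,.059);b=ctr(n,p,3);q=np.clip(d[b[1]:b[1]+7,b[0]:b[0]+7]-2,0,None)
            yy,xx=np.mgrid[:7,:7]; P.append(bp(n,(b[0]+(q*xx).sum()/q.sum(),b[1]+(q*yy).sum()/q.sum()),.059)[:2])
    print("  pins",np.mean(P,0))
print(r.get_state()["time_s"])
E
```

```text
top cross (array([ 0.5704, -0.1942]), np.float64(3.475889712825241)) blank (array([ 0.5707, -0.1934]), np.float64(18.96535077614959))
residual cut lens 61.24074074074074
  pins [ 0.5689 -0.1951]
scene cross (array([ 0.5691, -0.1933]), np.float64(2.5976210834939377)) blank (array([ 0.5704, -0.1919]), np.float64(18.239999007534486))
residual cut lens 3.7582304526748973
  pins [ 0.571  -0.1957]
16.5833
```

```bash
python3 -c "
from rig import r
print(r.sign_off())"
```

```text
the job is handed in; nothing more can be done
None
```

The job is handed in at about 16.6 s: both used blocks are in the catch tray, the plate is back down level, and the blank sits flat between the four pins, about 1–2 mm off centre by my camera measurements (4 mm allowed); the system returned no verdict, and I didn't check the bottle, screwdriver or clock again before handing in.

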